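# Lock the computer's service hatch

### The arm

A 7-joint arm with a two-finger parallel gripper is mounted at the origin on the work surface. World frame = base frame: x ahead of the robot, y to its left, z up, the work surface at z = 0. Lengths are in m, angles in rad, forces in N, time in s.
With the tool pointing down it reaches from about 0.4 to 0.9 m from the base axis. Payload 5.5 kg.
Tool frame: the origin (TCP) lies midway between the tips of the shut fingers; the grasp point (between the pads) lies 19 mm behind it; z points along the fingers, y is the line along which they close (so a half turn about z gives the same grasp; the last joint's range is limited). The gripper opens to 85 mm and grips with 20 to 120 N. Pads are 22 mm wide; open, the fingers measure 114 mm over their backs; the gripper's body (76 mm by 85 mm) begins 54 mm behind the grasp point. The pads swing forward as they close: fully open they stand 13 mm farther back than shut.
Start: joints at [0.263, 0.501, -0.427, 1.55, 0.221, 1.138, -0.21], TCP at [0.65, 0, 0.231] pointing down, gripper open.
Joint ranges: [-2.88, 2.88], [-0.31, 2.03], [-1.54, 1.56], [0.2, 2.42], [-1.41, 4.55], [0.19, 2.02], [-2.57, 2.57]. Speed limits (rad/s): [2.57, 2.57, 3.14, 3.14, 3.14, 3.14, 3.14].

### API

Orientations are given as a 3x3 rotation matrix whose columns are the frame's x, y, z axes.
In Python, from plant import robot, optics gives the robot as it stands. The module is installed in compiled form; this text tells all that it offers.
- The arm moves only by the tool play_rows, never from a script. Its argument "commands" is a list of rows, each a list of 3 entries, a list of its own where there are three numbers: the shift along the tool's x, y, z in mm, then the turn, a rotation vector about the tool's x, y, z in rad, then the finger opening in mm, from 0 to 85.4. In form: [[[dx, dy, dz], [wx, wy, wz], grip], ...]. A call has 1 to 20 rows; each row is the pose to reach, as a shift and turn from the pose commanded when the call began, along the tool's axes at that moment; what a row does not reach only later rows make up. A row lasts 1/12 s, in which the tool goes at most 41.7 mm and 7.16 degrees, less where a joint would pass 70% of its speed; a pose out of reach is approached as far as the arm can. A call with a gripper value outside its range is refused whole. The fingers move at their own pace and stop on an object; the grip force is fixed at half the most. Time passes only in rows, so rows that repeat a pose let the fingers close. It gives the time, the measured TCP pose, the force, the opening and the grip force at its end, in the units of the state.
- robot.read_state(): the state, without advancing time (a new reading comes with each control period).
- optics.capture(name): name is "scene" or "side" or "wrist"; returns a dict with "image" (480x640x3 uint8, red, green, blue), "fov_y" (degrees; the focal length in pixels is half the picture's height over the tangent of half this angle, whatever the lens; pixels are square), "cx", "cy" (the principal point, pixels), "R" (3x3) and "t" (3): a world point X has camera coordinates R X + t; the wrist camera has in their place "tool_from_camera" (4x4, takes a point from camera to tool coordinates, whose origin is the TCP and whose axes are the flange's). Camera axes: x right, y down, z forward; pixel columns grow to the right and rows downward; lengths in m; the calibration is good to about 2 mm. A picture is of the moment at which its call begins: read the wrist's pose just before it. There is no depth.
- robot.hand_in(): hands the job in; it is judged then, once.
The state is a dict: "time_s": time; "joint_pos": joint angles; "qvel": joint speeds; "joint_efforts": joint torques, N m; "tcp_pos": TCP position; "tool_rot": TCP orientation; "force": force on the tool from outside, world axes, zero at the start; "moment": the same for the moment, N m; "gripper_width": finger opening in m; "grasp_force": force on a finger pad.
Only numpy, scipy, OpenCV 4.12 (cv2) and the standard library are available. Lean on these libraries where they do the work, as an engineer would, in place of code of your own. Each camera call takes 0.05 s, during which the arm holds its last target. There are 200 camera calls.

### The job

Close up the service hatch of the desktop computer: take the winged quarter-turn stud from the parts stand, push its cross bar down through the keyhole in the hatch panel, then turn it about a quarter turn under light pressure until you feel it drop into its locked detent and its collar lies flat on the panel. Press and turn gently, never forcing it, let go of it locked, and leave the thumbscrew and everything else on the desk alone.

Things in the scene. Friction and masses are not known exactly. Their poses are not given: they have to be found in the camera images.
- stud_wing (a point): Centre of the wing grip of the loose quarter-turn stud (steel, about 60 g), which stands upright in a pocket of the parts stand. The wing is a flat bar 30 long (x) x 10 wide (y) x 24 mm high. This point is 12 mm below the stud's top, 15 mm above the underside of its collar, 30.5 mm above the underside of its cross bar. z up, x along the wing (a half turn looks the same).
- stud: The same stud; origin at the centre of the underside of its cross bar, same axes. From the bottom up: cross bar 26 long (x, in line with the wing) x 7 wide (y) x 5 mm high, round shank 8 mm thick and 10.5 mm long, round collar 34 mm across and 3 mm thick, then the wing.
- keyhole (a point): Centre of the keyhole, level with the top of the hatch panel. The keyhole is a straight slot 28.5 mm long (x) and 9.5 mm wide (y) through the 4 mm panel; z up. The stud's bar goes in with the wing along this x. A round well 29 mm across lies below.
- ledge (a point): Centre of the keeper's ledge in that well, 11 mm below the panel's top; same axes as the keyhole. The pushed-in bar stops on it (collar 4.5 mm, wing centre 19.5 mm above the panel) and turns there, either way. The ledge is crossed by a trough 9.5 mm wide with bevelled lips (1.3 mm wide, 2 mm deep), the locked detent, hidden. A bar turned a little wrong, or over 1 mm to one side, sinks only 1 to 3 mm.
- well (a point): Centre of the trough's depth in the well, 13.5 mm below the panel's top; axes of the keyhole, not of the trough. The trough lies about square to the slot, but off by an unknown amount up to 25 degrees either way: the bar meets it after a turn of 65 to 115 degrees. Only within 5 degrees of it a lightly pressed stud drops 4.5 mm, collar flat on the panel; the trough then stops turning.
- computer: Desktop computer lying flat, fixed: aluminium case 200 (x) x 170 (y) x 55 mm high with a grey hatch panel 100 x 110 mm in its top. Origin at the centre of its underside, directly below the keyhole; same axes. The keeper inside is part of it; it does not yield. About 40 N of pressing or twisting would damage it.
- stand: Fixed grey plastic parts stand, 56 (x) x 150 (y) x 22 mm high, origin at the centre of its underside. Pockets 30 (x) x 11 (y) x 18 mm deep at y = -45 and +45 mm hold the stud (wing along x) and the thumbscrew, in either order, collars resting on its top.
- thumbscrew_head (a point): Centre of the head of a plain thumbscrew in the stand's other pocket: same collar, but a round head 22 mm across and 18 mm high, and no cross bar. Not needed, to be left there.
- screwdriver: screwdriver lying on the desk, bystander
- mug: white mug, bystander
- bowl: wooden bowl, bystander
- drive: flat metal drive 100 x 70 x 7 mm, bystander
- mouse: computer mouse, bystander
- plant: terracotta pot with a plant, bystander
- notebook: notebook, bystander
There are look-alikes about, which are no part of the job. What is shaped like the stud but brown or yellow is not meant.

How it is judged:
On the way, in this order (a step that is already met when the one before it is completed fails the run):
1. the cross bar is pushed through the keyhole, down to the ledge (z of stud_wing in the frame of keyhole between 0.0175 and 0.0215 m and horizontal distance between stud_wing and keyhole below 0.004 m and angle between the x axis of stud_wing and the x axis of keyhole, either way round below 0.25 rad), for 0.1 s.
2. the stud has been turned and has dropped into the detent (z of stud_wing in the frame of keyhole between 0.012 and 0.0165 m and horizontal distance between stud_wing and keyhole below 0.004 m and angle between stud_wing's own z axis and vertical below 0.08 rad and angle between the x axis of stud_wing and the x axis of keyhole, either way round above 0.95 rad), for 0.2 s.
At the end, for the whole second after the job is handed in: The stud stands in the keyhole, dropped into its locked detent: its wing centre 12 to 16.5 mm above the panel (collar within 1.5 mm of lying flat), within 4 mm of the keyhole's centre, upright within 0.08 rad and turned at least 0.95 rad from the slot, and stays so when released (all of step 2); the robot touches nothing.
It fails at once if the stud is pressed or twisted against the computer or its keeper with more than 40 N (contact force between stud and computer above 40 N).
It fails at once if the robot presses on the computer with more than 25 N (contact force between any of the fingers, the arm and computer above 25 N).
It fails at once if the thumbscrew is moved by more than 15 mm (distance of thumbscrew_head from where it was at the start of the episode above 0.015 m).
It fails at once if another thing on the desk is moved by more than 30 mm (distance of any of screwdriver, mug, bowl, drive, mouse, plant, notebook from where it was at the start of the episode above 0.03 m).
It also fails if it takes over 58 s, if anything falls off the work surface, if the arm or the gripper's body presses on something with over 40 N, if the wrist force passes 120 N, or if a joint passes its speed limit or range.

## Working session

There is one attempt and no reset: what is moved stays moved. The work goes in short steps, Python scripts to look and compute and a tool call to move; the robot and the scene stay as the last step left them, time stands still between calls to the robot, and variables do not carry over. Pictures are saved under pics/ and viewed, at most 10 in all, crops included, and the job is handed in when it is done.

Besides the shell and the picture viewer there is one more tool, called after "Request:" by a JSON object that holds its "method" and its "body", one argument or row to a line. play_rows: Moves the arm, as the interface text tells. Its arguments: {"type":"object","properties":{"commands":{"type":"array","items":{"type":"array"}}},"required":["commands"]}

```bash
mkdir -p pics
cat > h.py <<'E'
import numpy as np, cv2
from plant import robot, optics
def cam(n):
    s=robot.read_state(); c=optics.capture(n)
    f=c["image"].shape[0]/2/np.tan(np.radians(c["fov_y"])/2)
    if "R" in c and n!="wrist": R=np.array(c["R"]);t=np.array(c["t"])
    else:
        T=np.array(c["tool_from_camera"]);Rw=np.array(s["tool_rot"])
        Rc=Rw@T[:3,:3]; o=Rw@T[:3,3]+np.array(s["tcp_pos"]); R=Rc.T; t=-R@o
    return dict(im=c["image"],f=f,cx=c["cx"],cy=c["cy"],R=R,t=t)
def ray(c,u,v):
    d=c["R"].T@np.array([(u-c["cx"])/c["f"],(v-c["cy"])/c["f"],1]); return -c["R"].T@c["t"],d
def onz(c,u,v,z):
    o,d=ray(c,u,v); return o+d*(z-o[2])/d[2]
def proj(c,X):
    p=c["R"]@np.array(X)+c["t"]; return c["f"]*p[0]/p[2]+c["cx"],c["f"]*p[1]/p[2]+c["cy"]
def save(c,n): cv2.imwrite("pics/"+n,c["im"][:,:,::-1])
E
python3 - <<'E'
from h import *
s=robot.read_state();print(s)
for n in("scene","side","wrist"):
    c=cam(n);save(c,n+"0.png");np.save(n+"0.npy",c,allow_pickle=True);print(n,c["f"],c["cx"],c["cy"],c["R"],-c["R"].T@c["t"])
E
```

```text
{'time_s': 0.0, 'joint_pos': array([ 0.26322949,  0.50184712, -0.42681365,  1.55142341,  0.22081343,
        1.13824645, -0.21029754]), 'qvel': array([-0.00075786,  0.00193463, -0.00081266, -0.00018655, -0.00040314,
        0.0001545 , -0.00020084]), 'joint_efforts': array([ 1.57038257e-04, -5.69523740e+01, -5.81651285e+00, -2.80938792e+01,
        1.07328620e-02,  1.20940185e-02,  1.30241034e-05]), 'tcp_pos': array([ 6.49340683e-01, -5.02122416e-05,  2.30272818e-01]), 'tool_rot': array([[-4.77805557e-05,  9.99998264e-01, -1.86284220e-03],
       [ 9.99999996e-01,  4.79269674e-05,  7.85513050e-05],
       [ 7.86404490e-05, -1.86283844e-03, -9.99998262e-01]]), 'force': array([-0.16592345,  0.04711262,  1.28821166]), 'moment': array([ 0.03173235,  0.03423531, -0.00776603]), 'grasp_force': 0.0, 'gripper_width': 0.08536944334340497}
scene 573.1125731330131 320.45366888411246 234.79042112859892 [[ 6.81170257e-01  7.32124987e-01  2.90883824e-04]
 [ 5.62941261e-01 -5.23507342e-01 -6.39560161e-01]
 [-4.68085695e-01  4.35813110e-01 -7.68740994e-01]] [ 1.11996727 -0.54885164  1.02602649]
side 505.80451087855386 317.0063403433712 235.5465131185223 [[ 0.91401905 -0.40556074  0.00946945]
 [-0.20989209 -0.49275498 -0.84447489]
 [ 0.34715198  0.76987857 -0.53551143]] [ 0.02749634 -1.0611156   0.81984661]
wrist 335.93002037413487 325.12447435811976 241.74717592689416 [[ 9.99994290e-01 -2.57313523e-04 -3.36967361e-03]
 [ 6.80987639e-04 -9.61301299e-01  2.75498366e-01]
 [-3.31016107e-03 -2.75499088e-01 -9.61295634e-01]] [0.65038998 0.06970437 0.37214941]
```

View pics/scene0.png

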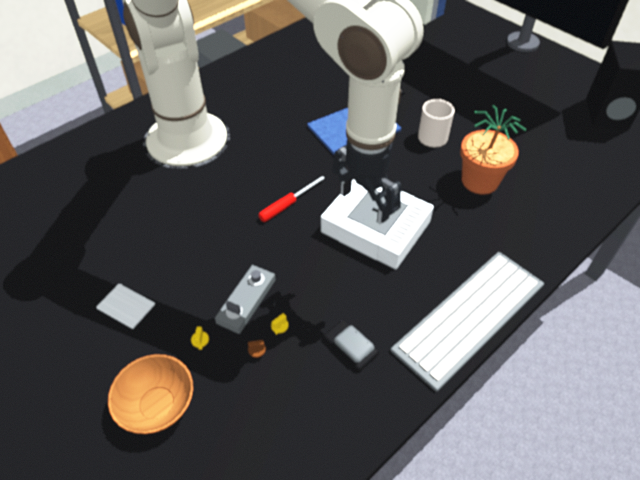

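View pics/wrist0.png

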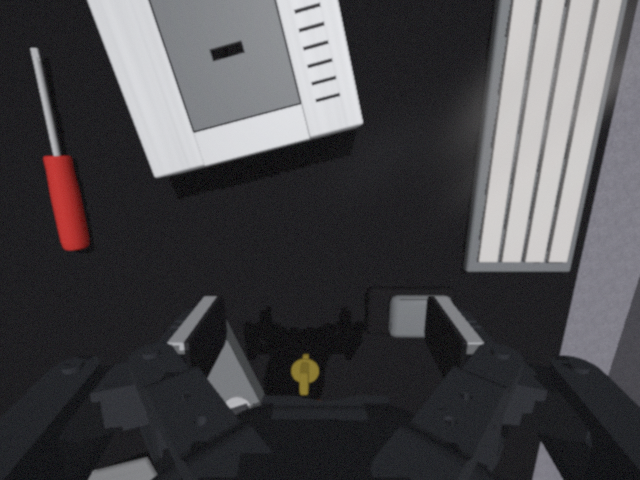

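The scene view shows the computer's keyhole near (380,210), partly hidden by the gripper. The stand is at (246,298), with a part at (234,308) and another at (256,276). The yellow look-alikes are at (200,338) and (280,324), and the brown one is at (257,349). In the wrist view the slot is at (227,51). Of these, the grey part at (234,308) looks like the stud, so I'll check it in a close crop.

Run:
```python
from h import *
L=lambda n:np.load(n+"0.npy",allow_pickle=True).item()
s,d,w=L("scene"),L("side"),L("wrist")
print(onz(s,234,308,.037),onz(s,256,275,.035))
p=proj(d,onz(s,245,292,.03)); print(p)
a=cv2.resize(s["im"][250:350,190:300],None,fx=4,fy=4,interpolation=cv2.INTER_CUBIC)
u,v=map(int,p);b=cv2.resize(d["im"][max(v-50,0):v+50,u-45:u+45],(360,400),interpolation=cv2.INTER_CUBIC)
cv2.imwrite("pics/crop0.png",np.hstack([a,b])[:,:,::-1]);print(u-45,v-50)
# keyhole slot
g=cv2.cvtColor(w["im"],cv2.COLOR_RGB2GRAY)
m=(g[30:75,200:260]<70).astype(np.uint8)
cs,_=cv2.findContours(m,0,1)
c=max(cs,key=cv2.contourArea);r=cv2.minAreaRect(c);print(r)
box=cv2.boxPoints(r)+[200,30]
P=np.array([onz(w,*q,.055) for q in box]);print(P,P.mean(0),np.linalg.norm(np.diff(P,axis=0),axis=1))
```

```text
[ 0.53976191 -0.24824242  0.037     ] [ 0.50463465 -0.16305095  0.035     ]
(np.float64(355.5915336106083), np.float64(292.8569708182942))
310 242
((26.723495483398438, 20.604583740234375), (11.080455780029297, 31.581979751586914), 74.47589111328125)
[[0.55212933 0.14765647 0.055     ]
 [0.5782919  0.15396712 0.055     ]
 [0.58024255 0.14594546 0.055     ]
 [0.55388687 0.13953282 0.055     ]] [0.56613766 0.14677547 0.055     ] [0.0269129  0.00825542 0.0271246 ]
```

View pics/crop0.png

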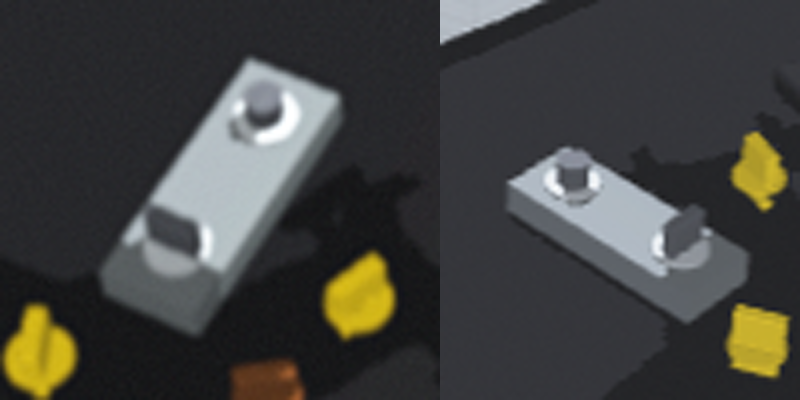

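The only steel-grey part shaped like the stud is the one at scene (233,308). The part at (256,276) has a round head, so it is the thumbscrew. Both views agree, and the spacing between the two is 92 mm against the 90 mm given. Next I move above the stud to measure it from near.

Request:
{"method": "play_rows", "body": {
  "commands": [
    [[-260,-137,20],[0,0,1.178],60],
    [[-260,-137,20],[0,0,1.178],60],
    [[-260,-137,20],[0,0,1.178],60],
    [[-260,-137,20],[0,0,1.178],60],
    [[-260,-137,20],[0,0,1.178],60],
    [[-260,-137,20],[0,0,1.178],60],
    [[-260,-137,20],[0,0,1.178],60],
    [[-260,-137,20],[0,0,1.178],60],
    [[-260,-137,20],[0,0,1.178],60],
    [[-260,-137,20],[0,0,1.178],60],
    [[-260,-137,20],[0,0,1.178],60],
    [[-260,-137,20],[0,0,1.178],60],
    [[-260,-137,20],[0,0,1.178],60],
    [[-260,-137,20],[0,0,1.178],60]
  ]
}}

```text
time_s: 1.32
tcp_pos: [0.5131, -0.2596, 0.2112]
tool_rot: [[0.923, 0.385, -0.0], [0.385, -0.923, 0.0], [-0.0, -0.0, -1.0]]
force: [0.2, 0.1, -0.6]
gripper_width: 0.0598
grasp_force: 0.0
```

Run:
```python
from h import *
s=robot.read_state();print(s["tcp_pos"],s["tool_rot"],s["joint_pos"],s["force"])
w=cam("wrist");c=cam("scene");np.save("wrist1.npy",w,allow_pickle=True);np.save("scene1.npy",c,allow_pickle=True)
print(proj(w,[.54,-.248,.037]),proj(w,[.505,-.163,.035]))
k=cv2.resize(c["im"][160:280,300:450],(512,410),interpolation=cv2.INTER_CUBIC)
k=np.vstack([k,np.zeros((70,512,3),np.uint8)])
W=w["im"][:,160:448]
cv2.imwrite("pics/w1.png",np.hstack([W,k])[:,:,::-1])
```

```text
[ 0.51309824 -0.2596139   0.21119107] [[ 9.23075402e-01  3.84619001e-01 -1.64374311e-04]
 [ 3.84619029e-01 -9.23075384e-01  1.97301923e-04]
 [-7.58438116e-05 -2.45346040e-04 -9.99999967e-01]] [ 0.52443732  0.35911701 -0.12811246  1.77259441  0.05279653  1.0134355
 -0.79954027] [ 0.18166405  0.0872515  -0.57283851]
(np.float64(324.51469960617845), np.float64(190.67641631082176)) (np.float64(227.08048304923102), np.float64(190.0090771597694))
```

View pics/w1.png

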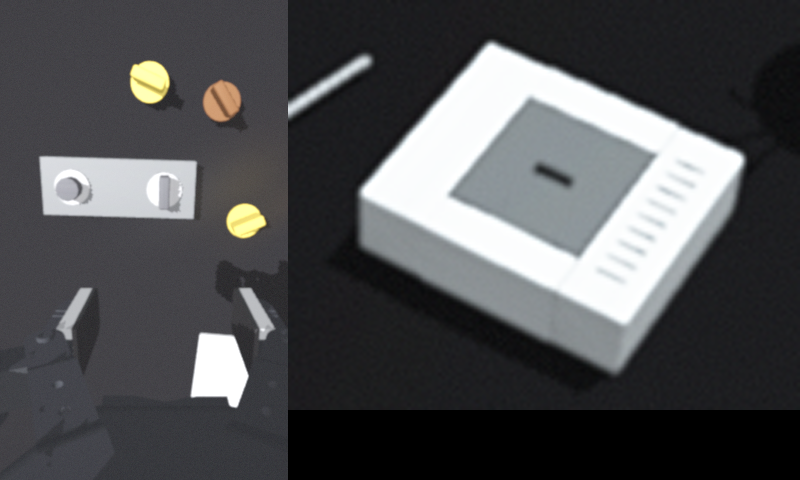

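The close view confirms the stud: a grey winged part at wrist (325,190), with the round thumbscrew at (229,188). A yellow look-alike sits at (404,221), about 75 mm off, and the fingers should clear it. The slot is plainly visible in the scene view.

Run:
```python
from h import *
L=lambda n:np.load(n+".npy",allow_pickle=True).item()
w,s,w0=L("wrist1"),L("scene1"),L("wrist0")
g=cv2.cvtColor(w["im"],cv2.COLOR_RGB2GRAY)
def fit(mask,off,c,z,name):
    cs,_=cv2.findContours(mask.astype(np.uint8),0,1);k=max(cs,key=cv2.contourArea)
    b=cv2.boxPoints(cv2.minAreaRect(k))+off
    P=np.array([onz(c,*q,z) for q in b]);e=np.diff(P,axis=0);l=np.linalg.norm(e,axis=1)
    i=l.argmax();a=np.degrees(np.arctan2(e[i,1],e[i,0]))
    print(name,"px",b.mean(0).round(1),"xyz",P.mean(0).round(4),"len",l[:2].round(4),"long ang",round(a%180,2))
sub=g[140:235,190:370]
fit(sub>70,[190,140],w,.022,"stand")
# wing: print row profile to see
print(g[190,305:350].tolist()); print(g[165:220,325].tolist())
# keyhole in scene1 and wrist0
gs=cv2.cvtColor(s["im"],cv2.COLOR_RGB2GRAY)
fit(gs[200:222,368:392]<75,[368,200],s,.055,"slot scene")
g0=cv2.cvtColor(w0["im"],cv2.COLOR_RGB2GRAY)
fit(g0[30:75,200:260]<70,[200,30],w0,.055,"slot wrist0")
h=cv2.cvtColor(w0["im"],cv2.COLOR_RGB2HSV)
```

```text
stand px [282.5 188. ] xyz [ 0.5232 -0.2103  0.022 ] len [0.0904 0.1634] long ang 112.6
[219, 237, 255, 255, 255, 255, 255, 255, 255, 255, 255, 255, 255, 249, 209, 185, 183, 181, 179, 176, 176, 175, 167, 156, 161, 180, 190, 191, 189, 188, 190, 190, 195, 209, 227, 242, 237, 208, 205, 211, 210, 209, 210, 209, 210]
[213, 215, 214, 215, 213, 214, 217, 235, 255, 245, 199, 145, 155, 169, 179, 179, 179, 180, 178, 177, 178, 178, 176, 178, 176, 176, 177, 175, 176, 176, 173, 175, 174, 174, 174, 171, 173, 172, 171, 173, 171, 170, 170, 161, 170, 195, 206, 210, 209, 209, 208, 204, 183, 133, 82]
slot scene px [377.6 210.8] xyz [0.5654 0.1457 0.055 ] len [0.0064 0.0232] long ang 16.08
slot wrist0 px [226.7  50.6] xyz [0.5661 0.1468 0.055 ] len [0.0269 0.0083] long ang 13.68
```

Run:
```python
from h import *
w=np.load("wrist1.npy",allow_pickle=True).item()
g=cv2.cvtColor(w["im"],cv2.COLOR_RGB2GRAY); hs=cv2.cvtColor(w["im"],cv2.COLOR_RGB2HSV)
m=((g>140)&(hs[...,1]<60)).astype(np.uint8); m[:140]=0;m[235:]=0;m[:,:190]=0;m[:,370:]=0
m=cv2.morphologyEx(m,cv2.MORPH_CLOSE,np.ones((9,9)))
k=max(cv2.findContours(m,0,1)[0],key=cv2.contourArea)
b=cv2.boxPoints(cv2.minAreaRect(k)); print(b)
P=np.array([onz(w,*q,.022) for q in b]);e=np.diff(P,axis=0);l=np.linalg.norm(e,axis=1);i=l.argmax()
C=P.mean(0);a=np.arctan2(e[i,1],e[i,0])%np.pi
print(C,l,np.degrees(a)); y=np.array([np.cos(a),np.sin(a)])
print("stud by stand",C[:2]-.045*y,"by wing",onz(w,324,192.5,.049))
S=np.array([.5131,-.2596]);R=np.array([[.923,.385],[.385,-.923]])
# wing line: midpoints of top face per row
for r in range(180,207,4):
    x=np.where(g[r,312:332]<200)[0]; print(r,312+x.min() if len(x) else None, g[r,316:332].tolist())
for X in (C[:2]-.045*y,onz(w,324,192.5,.049)[:2]): print("shift tool mm",R.T@(X-S)*1e3)
```

```text
[[197.30093 214.0697 ]
 [199.07431 155.5477 ]
 [356.14218 160.30734]
 [354.3688  218.82935]]
[ 0.52272665 -0.20453928  0.022     ] [0.05733004 0.1501652  0.05724289] 110.91854578423322
stud by stand [ 0.53879346 -0.24657328] by wing [ 0.5397604  -0.24762636  0.049     ]
180 320 [255, 255, 253, 218, 188, 185, 184, 180, 180, 179, 178, 173, 163, 155, 172, 189]
184 320 [255, 255, 248, 207, 184, 184, 183, 180, 178, 177, 178, 173, 164, 163, 178, 190]
188 320 [255, 255, 250, 210, 187, 182, 180, 178, 178, 178, 174, 168, 158, 159, 178, 189]
192 320 [255, 255, 247, 200, 182, 183, 181, 178, 175, 175, 173, 166, 157, 167, 187, 191]
196 320 [255, 255, 246, 201, 180, 180, 180, 174, 176, 175, 172, 165, 152, 165, 187, 192]
200 319 [255, 255, 243, 199, 179, 178, 176, 175, 173, 171, 170, 164, 157, 169, 187, 192]
204 319 [255, 255, 228, 191, 178, 177, 175, 174, 171, 173, 169, 161, 152, 165, 187, 190]
shift tool mm [28.73035239 -2.13167561]
shift tool mm [29.21739645 -0.78741736]
```

Request:
{"method": "play_rows", "body": {
  "commands": [
    [[29,-1.5,0],[0,0,0.03],45],
    [[29,-1.5,40],[0,0,0.03],45],
    [[29,-1.5,80],[0,0,0.03],45],
    [[29,-1.5,120],[0,0,0.03],45],
    [[29,-1.5,145],[0,0,0.03],45],
    [[29,-1.5,160],[0,0,0.03],45],
    [[29,-1.5,170],[0,0,0.03],45],
    [[29,-1.5,178],[0,0,0.03],45],
    [[29,-1.5,182],[0,0,0.03],45],
    [[29,-1.5,182],[0,0,0.03],45],
    [[29,-1.5,182],[0,0,0.03],45]
  ]
}}

```text
time_s: 2.33
tcp_pos: [0.54, -0.2478, 0.0302]
tool_rot: [[0.935, 0.355, 0.001], [0.355, -0.935, -0.001], [0.001, 0.001, -1.0]]
force: [-0.3, -0.4, 0.4]
gripper_width: 0.0452
grasp_force: 0.0
```

Request:
{"method": "play_rows", "body": {
  "commands": [
    [[0,0,0],[0,0,0],20],
    [[0,0,0],[0,0,0],12],
    [[0,0,0],[0,0,0],8],
    [[0,0,0],[0,0,0],5],
    [[0,0,0],[0,0,0],5],
    [[0,0,0],[0,0,0],5],
    [[0,0,0],[0,0,0],5],
    [[0,0,0],[0,0,0],5]
  ]
}}

```text
time_s: 3.0
tcp_pos: [0.54, -0.2478, 0.0304]
tool_rot: [[0.935, 0.355, 0.002], [0.355, -0.935, -0.001], [0.001, 0.001, -1.0]]
force: [-0.8, 0.6, 5.7]
gripper_width: 0.0085
grasp_force: 60.7
```

Request:
{"method": "play_rows", "body": {
  "commands": [
    [[0,0,-10],[0,0,0],5],
    [[0,0,-30],[0,0,0],5],
    [[0,0,-60],[0,0,0],5],
    [[0,0,-100],[0,0,0],5],
    [[0,0,-140],[0,0,0],5],
    [[20,-60,-160],[0,0,0.12],5],
    [[35,-100,-160],[0,0,0.12],5],
    [[49,-140,-160],[0,0,0.12],5],
    [[63,-180,-160],[0,0,0.12],5],
    [[77,-220,-160],[0,0,0.12],5],
    [[91,-260,-160],[0,0,0.12],5],
    [[105,-300,-160],[0,0,0.12],5],
    [[117,-335,-160],[0,0,0.12],5],
    [[124,-359,-160],[0,0,0.12],5],
    [[124,-359,-160],[0,0,0.12],5],
    [[124,-359,-160],[0,0,0.12],5],
    [[124,-359,-160],[0,0,0.12],5]
  ]
}}

```text
time_s: 4.42
tcp_pos: [0.5274, 0.1324, 0.1895]
tool_rot: [[0.97, 0.242, -0.0], [0.242, -0.97, -0.001], [-0.0, 0.0, -1.0]]
force: [-0.6, -1.0, -0.5]
gripper_width: 0.0087
grasp_force: 59.7
```

Run:
```python
from h import *
w=cam("wrist");c=cam("scene");d=cam("side")
for n,x in(("wrist2",w),("scene2",c),("side2",d)): np.save(n+".npy",x,allow_pickle=True)
s=robot.read_state();t=s["tcp_pos"]+[0,0,.0067]
pc=proj(c,t);pd=proj(d,t);print(pc,pd,proj(w,t),proj(w,[.566,.1465,.055]))
z=lambda x,p:cv2.resize(x["im"][int(p[1])-50:int(p[1])+50,int(p[0])-40:int(p[0])+40],(240,300),interpolation=cv2.INTER_CUBIC)
a=np.vstack([z(c,pc),z(d,pd)])
cv2.imwrite("pics/w2.png",np.hstack([cv2.copyMakeBorder(w["im"][:,80:600],0,120,0,0,0),a])[:,:,::-1])
```

```text
(np.float64(364.66234086705293), np.float64(160.1273959307171)) (np.float64(305.81822174251886), np.float64(176.92991456562248)) (np.float64(330.41220779450487), np.float64(310.0237670335564)) (np.float64(319.4717649917183), np.float64(182.80738965602853))
```

View pics/w2.png

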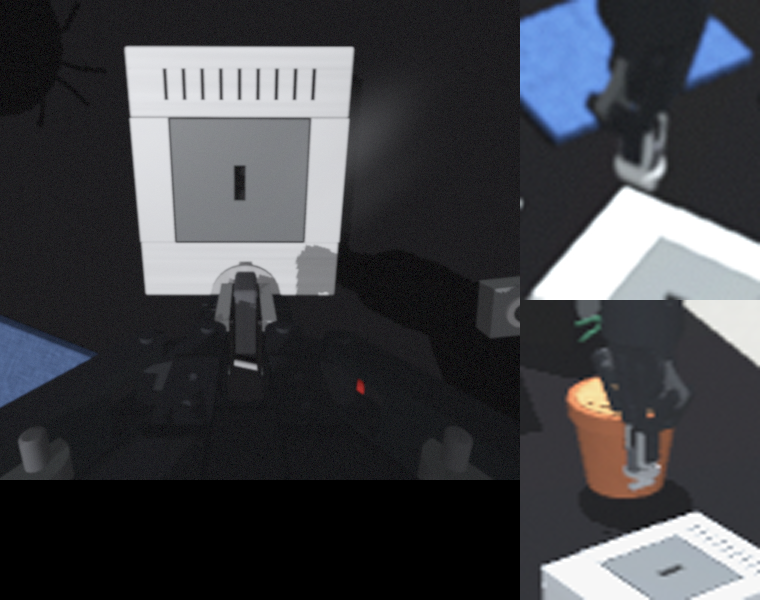

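The wrist view shows the stud held upright, with its collar's rim at (325,283), and the slot at (319,182) clear ahead of it. The side crops also show the stud in the fingers.

Run:
```python
from h import *
L=lambda n:np.load(n+".npy",allow_pickle=True).item()
w,s,d=L("wrist2"),L("scene2"),L("side2")
st=robot.read_state();T=st["tcp_pos"];R=st["tool_rot"]
G=lambda c:cv2.cvtColor(c["im"],cv2.COLOR_RGB2GRAY)
def fit(c,x0,x1,y0,y1,z,lo,hi,name):
    g=G(c)[y0:y1,x0:x1];m=((g>=lo)&(g<hi)).astype(np.uint8)
    k=max(cv2.findContours(m,0,1)[0],key=cv2.contourArea);b=cv2.boxPoints(cv2.minAreaRect(k))+[x0,y0]
    P=np.array([onz(c,*q,z) for q in b]);e=np.diff(P,axis=0);l=np.linalg.norm(e,axis=1);i=l.argmax()
    C=P.mean(0);print(name,b.mean(0).round(1),C.round(4),l[:2].round(4),(np.degrees(np.arctan2(e[i,1],e[i,0]))%180).round(2),"tool mm",(R.T@(C-T)*1e3).round(1))
fit(w,305,335,155,210,.055,0,75,"slot w")
fit(w,240,400,110,250,.055,85,165,"panel w")
print("tool x ang",np.degrees(np.arctan2(R[1,0],R[0,0])))
# slot in side
p=proj(d,[.566,.1465,.055]);u,v=map(int,p);print(p)
fit(d,u-18,u+18,v-12,v+12,.055,0,90,"slot side")
# collar expected
zc=T[2]+.0067-.012
cen=T+[0,0,zc-T[2]]
print("collar expected L/R/top px",[np.round(proj(w,cen+R@np.array(v)),1).tolist() for v in([0,.017,0],[0,-.017,0],[.017,0,0],[.017,0,.003])])
g=G(w);print(g[283,285:370].tolist());print(g[255:275,325].tolist(),g[255:275,320].tolist(),g[255:275,333].tolist())
```

```text
slot w [319.  182.5] [0.566  0.1469 0.055 ] [0.008  0.0266] 13.95 tool mm [ 41.   -7.6 134.3]
panel w [319.5 179.5] [0.5661 0.1465 0.055 ] [0.1106 0.1008] 104.0 tool mm [ 41.1  -7.2 134.3]
tool x ang 13.740018811393067
(np.float64(315.4150855185337), np.float64(214.93562148510554))
slot side [300.5 203. ] [0.553  0.2333 0.055 ] [0.0221 0.0131] 157.07 tool mm [ 49.  -94.6 134.2]
collar expected L/R/top px [[365.5, 298.4], [294.6, 298.0], [330.3, 264.8], [330.3, 262.6]]
[210, 211, 210, 209, 211, 210, 209, 203, 189, 173, 176, 178, 178, 178, 175, 168, 156, 140, 137, 139, 135, 136, 130, 114, 103, 99, 99, 92, 77, 68, 65, 60, 59, 59, 52, 59, 54, 53, 53, 57, 54, 54, 52, 52, 55, 54, 53, 51, 48, 52, 49, 54, 62, 82, 91, 95, 97, 96, 94, 94, 93, 93, 95, 97, 99, 103, 108, 109, 110, 107, 112, 128, 163, 191, 206, 209, 210, 210, 210, 210, 211, 210, 209, 209, 210]
[212, 211, 208, 208, 209, 202, 169, 122, 100, 112, 137, 169, 181, 184, 184, 176, 140, 87, 52, 55] [212, 211, 208, 208, 208, 204, 180, 147, 125, 117, 129, 159, 176, 180, 181, 174, 136, 84, 61, 54] [212, 211, 208, 208, 208, 211, 209, 206, 199, 173, 139, 141, 166, 176, 176, 172, 144, 96, 61, 47]
```

Request:
{"method": "play_rows", "body": {
  "commands": [
    [[0,-6.5,30],[0,0,-0.003],5],
    [[0,-6.5,60],[0,0,-0.003],5],
    [[0,-6.5,85],[0,0,-0.003],5],
    [[0,-6.5,100],[0,0,-0.003],5],
    [[0,-6.5,104],[0,0,-0.003],5],
    [[0,-6.5,104],[0,0,-0.003],5],
    [[0,-6.5,104],[0,0,-0.003],5],
    [[0,-6.5,104],[0,0,-0.003],5]
  ]
}}

```text
time_s: 5.23
tcp_pos: [0.5275, 0.1382, 0.0867]
tool_rot: [[0.97, 0.242, 0.002], [0.242, -0.97, 0.0], [0.002, 0.0, -1.0]]
force: [-0.3, 0.1, 0.2]
gripper_width: 0.0087
grasp_force: 59.7
```

```bash
cat >> h.py <<'E'
def G(c): return cv2.cvtColor(c["im"],cv2.COLOR_RGB2GRAY)
def fit(c,x0,x1,y0,y1,z,lo,hi,name,T,R):
    g=G(c)[y0:y1,x0:x1];m=((g>=lo)&(g<hi)).astype(np.uint8)
    k=max(cv2.findContours(m,0,1)[0],key=cv2.contourArea);b=cv2.boxPoints(cv2.minAreaRect(k))+[x0,y0]
    P=np.array([onz(c,*q,z) for q in b]);e=np.diff(P,axis=0);l=np.linalg.norm(e,axis=1);i=l.argmax()
    C=P.mean(0);print(name,b.mean(0).round(1),C.round(4),l[:2].round(4),(np.degrees(np.arctan2(e[i,1],e[i,0]))%180).round(2),"tool mm",(R.T@(C-T)*1e3).round(1))
E
python3 - <<'E'
from h import *
st=robot.read_state();T=st["tcp_pos"];R=st["tool_rot"];print(T,R[:,0],st["force"])
w=cam("wrist");np.save("wrist3.npy",w,allow_pickle=True)
p=proj(w,T+R@[.041,0,T[2]-.055]);print(p)
zc=T[2]+.0067-.012;cen=T+[0,0,zc-T[2]]
print("collar exp",[np.round(proj(w,cen+R@np.array(v)),1).tolist() for v in([0,.017,0],[0,-.017,0],[.017,0,0],[.017,0,.003])])
u,v=map(int,p)
fit(w,u-20,u+20,v-40,v+40,.055,0,75,"slot",T,R)
save(w,"full3.png");cv2.imwrite("pics/w3.png",cv2.resize(w["im"][v-60:v+140,u-100:u+100],(600,600),interpolation=cv2.INTER_CUBIC)[:,:,::-1]);print(u-100,v-60)
E
```

```text
[0.52748485 0.1381965  0.08670324] [0.97018951 0.24233487 0.00247364] [-0.25182857  0.09456053  0.22419751]
(np.float64(324.6769298664062), np.float64(204.01805104302318))
collar exp [[360.2, 298.3], [289.2, 298.3], [324.6, 264.9], [324.6, 262.7]]
slot [326.5 206. ] [0.5663 0.1469 0.055 ] [0.0087 0.0274] 14.47 tool mm [39.6  1.  31.8]
224 144
```

View pics/w3.png

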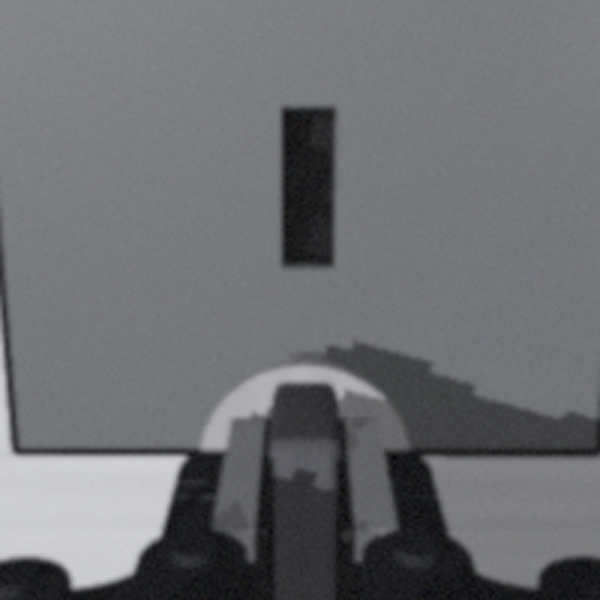

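The crop shows the slot at (327,206) and the collar rim centred on column 326, with the wing in line with the slot. So the stud sits about 40 mm short of the keyhole along tool x and 0.5 mm off along tool y.

Request:
{"method": "play_rows", "body": {
  "commands": [
    [[15,0.2,0],[0,0,-0.003],5],
    [[30,0.4,0],[0,0,-0.003],5],
    [[39.8,0.5,0],[0,0,-0.003],5],
    [[39.8,0.5,2],[0,0,-0.003],5],
    [[39.8,0.5,4],[0,0,-0.003],5],
    [[39.8,0.5,4],[0,0,-0.003],5],
    [[39.8,0.5,4],[0,0,-0.003],5],
    [[39.8,0.5,4],[0,0,-0.003],5]
  ]
}}

```text
time_s: 5.95
tcp_pos: [0.5641, 0.1474, 0.0812]
tool_rot: [[0.969, 0.246, -0.001], [0.246, -0.969, -0.0], [-0.001, 0.0, -1.0]]
force: [-1.2, -0.0, -0.9]
gripper_width: 0.0085
grasp_force: 59.7
```

Request:
{"method": "play_rows", "body": {
  "commands": [
    [[0,0,1.5],[0,0,0],5],
    [[0,0,3],[0,0,0],5],
    [[0,0,4.5],[0,0,0],5],
    [[0,0,5.5],[0,0,0],5],
    [[0,0,5.5],[0,0,0],5],
    [[0,0,5.5],[0,0,0],5]
  ]
}}

```text
time_s: 6.45
tcp_pos: [0.5652, 0.1477, 0.0757]
tool_rot: [[0.969, 0.246, 0.0], [0.246, -0.969, 0.0], [0.001, -0.0, -1.0]]
force: [2.6, 0.7, -1.9]
gripper_width: 0.0087
grasp_force: 59.7
```

Request:
{"method": "play_rows", "body": {
  "commands": [
    [[0,0,1.5],[0,0,0],5],
    [[0,0,3],[0,0,0],5],
    [[0,0,4.5],[0,0,0],5],
    [[0,0,6],[0,0,0],5],
    [[0,0,6],[0,0,0],5],
    [[0,0,6],[0,0,0],5]
  ]
}}

```text
time_s: 6.95
tcp_pos: [0.5647, 0.1476, 0.0695]
tool_rot: [[0.969, 0.246, -0.0], [0.246, -0.969, -0.0], [-0.0, -0.0, -1.0]]
force: [0.4, 0.7, -0.4]
gripper_width: 0.0082
grasp_force: 59.8
```

Run:
```python
from h import *
w=cam("wrist");c=cam("scene");d=cam("side");st=robot.read_state();print(st["tcp_pos"],st["force"],st["moment"])
T=st["tcp_pos"]+[0,0,-.005]
z=lambda x,p:cv2.resize(x["im"][int(p[1])-40:int(p[1])+40,int(p[0])-50:int(p[0])+50],(375,300),interpolation=cv2.INTER_CUBIC)
cv2.imwrite("pics/w4.png",np.hstack([z(c,proj(c,T)),z(d,proj(d,T))])[:,:,::-1])
```

```text
[0.56470769 0.14762391 0.0696994 ] [2.25731752 0.67173329 0.18493828] [ 0.03198049 -0.22366015  0.00908182]
```

View pics/w4.png

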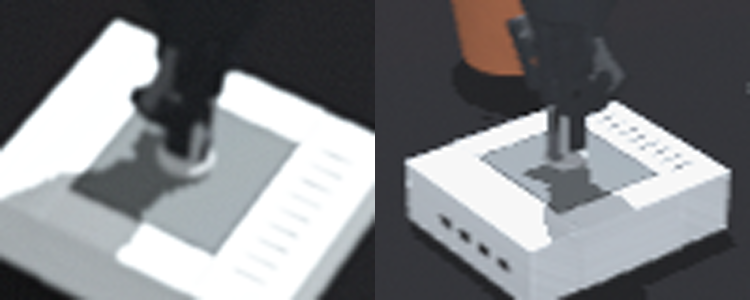

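Both crops show the bar inside the slot, with the collar just above the panel at crop (190,160) and (565,160). I centre it a little and go down to the ledge.

Request:
{"method": "play_rows", "body": {
  "commands": [
    [[0.5,0.3,0.4],[0,0,0],5],
    [[1,0.7,0.8],[0,0,0],5],
    [[1,0.7,1.2],[0,0,0],5],
    [[1,0.7,1.5],[0,0,0],5],
    [[1,0.7,1.8],[0,0,0],5],
    [[1,0.7,1.8],[0,0,0],5]
  ]
}}

```text
time_s: 7.6
tcp_pos: [0.5659, 0.1472, 0.068]
tool_rot: [[0.969, 0.246, -0.0], [0.246, -0.969, -0.0], [-0.0, 0.0, -1.0]]
force: [0.9, -0.3, -0.2]
gripper_width: 0.0085
grasp_force: 59.8
```

Descend in 0.4 mm steps until the ledge is felt.

Request:
{"method": "play_rows", "body": {
  "commands": [
    [[0,0,0.3],[0,0,0],5],
    [[0,0,0.6],[0,0,0],5],
    [[0,0,0.6],[0,0,0],5]
  ]
}}

```text
time_s: 7.85
tcp_pos: [0.566, 0.1472, 0.0678]
tool_rot: [[0.969, 0.246, -0.0], [0.246, -0.969, -0.0], [-0.0, 0.0, -1.0]]
force: [-2.1, -1.3, 4.4]
gripper_width: 0.0088
grasp_force: 60.5
```

Request:
{"method": "play_rows", "body": {
  "commands": [
    [[0,0,0.3],[0,0,0],5],
    [[0,0,0.6],[0,0,0],5],
    [[0,0,0.6],[0,0,0],5]
  ]
}}

```text
time_s: 8.1
tcp_pos: [0.5661, 0.1473, 0.0678]
tool_rot: [[0.969, 0.246, 0.0], [0.246, -0.969, -0.0], [0.0, 0.0, -1.0]]
force: [-3.4, -0.7, 9.5]
gripper_width: 0.0088
grasp_force: 61.2
```

The ledge is felt at TCP z 67.8 mm, which matches the prediction, with a 9.5 N press. Now I turn 57 degrees under that light pressure.

Request:
{"method": "play_rows", "body": {
  "commands": [
    [[-0.3,0,0],[0,0,-0.1],5],
    [[-0.3,0,0],[0,0,-0.2],5],
    [[-0.3,0,0],[0,0,-0.3],5],
    [[-0.3,0,0],[0,0,-0.4],5],
    [[-0.3,0,0],[0,0,-0.5],5],
    [[-0.3,0,0],[0,0,-0.6],5],
    [[-0.3,0,0],[0,0,-0.7],5],
    [[-0.3,0,0],[0,0,-0.8],5],
    [[-0.3,0,0],[0,0,-0.9],5],
    [[-0.3,0,0],[0,0,-1.0],5],
    [[-0.3,0,0],[0,0,-1.0],5],
    [[-0.3,0,0],[0,0,-1.0],5]
  ]
}}

```text
time_s: 9.1
tcp_pos: [0.5668, 0.1475, 0.0674]
tool_rot: [[0.319, 0.948, 0.002], [0.948, -0.319, 0.001], [0.002, 0.001, -1.0]]
force: [0.8, 0.6, 4.3]
gripper_width: 0.0087
grasp_force: 60.4
```

Run:
```python
from plant import robot
s=robot.read_state();print(s["joint_pos"],s["force"],s["moment"],s["tcp_pos"])
```

```text
[ 0.05754353  0.60796052 -0.46774254  1.83329772  0.37204223  0.78561088
 -0.92917339] [0.77905089 0.62645695 4.25157814] [ 0.17395942 -0.24736141 -0.06079505] [0.56677944 0.14753284 0.06739261]
```

Request:
{"method": "play_rows", "body": {
  "commands": [
    [[0,0,0.5],[0,0,-0.03],5],
    [[0,0,0.5],[0,0,-0.06],5],
    [[0,0,0.5],[0,0,-0.06],5]
  ]
}}

```text
time_s: 9.35
tcp_pos: [0.567, 0.1475, 0.0672]
tool_rot: [[0.261, 0.965, 0.002], [0.965, -0.261, 0.001], [0.001, 0.002, -1.0]]
force: [1.4, 0.5, 4.9]
gripper_width: 0.0087
grasp_force: 60.6
```

Request:
{"method": "play_rows", "body": {
  "commands": [
    [[0,0,0],[0,0,-0.03],5],
    [[0,0,0],[0,0,-0.06],5],
    [[0,0,0],[0,0,-0.06],5]
  ]
}}

```text
time_s: 9.6
tcp_pos: [0.5653, 0.1472, 0.0659]
tool_rot: [[0.202, 0.979, -0.001], [0.979, -0.202, -0.0], [-0.0, -0.001, -1.0]]
force: [1.1, -0.2, 0.4]
gripper_width: 0.009
grasp_force: 59.8
```

Request:
{"method": "play_rows", "body": {
  "commands": [
    [[0,0,0],[0,0,-0.03],5],
    [[0,0,0],[0,0,-0.06],5],
    [[0,0,0],[0,0,-0.06],5]
  ]
}}

```text
time_s: 9.85
tcp_pos: [0.5651, 0.1472, 0.0658]
tool_rot: [[0.143, 0.99, -0.001], [0.99, -0.143, -0.0], [-0.0, -0.001, -1.0]]
force: [-0.3, 0.5, -1.3]
gripper_width: 0.0086
grasp_force: 59.8
```

The press force vanished at about 64 degrees, so the bar is at the trough's lip. I'll press gently here.

Request:
{"method": "play_rows", "body": {
  "commands": [
    [[0,0,0.5],[0,0,0],5],
    [[0,0,1],[0,0,0],5],
    [[0,0,1],[0,0,0],5]
  ]
}}

```text
time_s: 10.1
tcp_pos: [0.5654, 0.1472, 0.065]
tool_rot: [[0.143, 0.99, -0.001], [0.99, -0.143, -0.0], [-0.0, -0.001, -1.0]]
force: [-0.2, 0.8, -0.7]
gripper_width: 0.0086
grasp_force: 59.7
```

Request:
{"method": "play_rows", "body": {
  "commands": [
    [[0,0,0.4],[0,0,0],5],
    [[0,0,0.8],[0,0,0],5],
    [[0,0,0.8],[0,0,0],5]
  ]
}}

```text
time_s: 10.35
tcp_pos: [0.5657, 0.1473, 0.0644]
tool_rot: [[0.142, 0.99, -0.0], [0.99, -0.142, 0.0], [0.0, -0.0, -1.0]]
force: [-0.5, -0.2, -1.5]
gripper_width: 0.0084
grasp_force: 59.7
```

Request:
{"method": "play_rows", "body": {
  "commands": [
    [[0,0,0.4],[0,0,0],5],
    [[0,0,0.8],[0,0,0],5],
    [[0,0,0.8],[0,0,0],5]
  ]
}}

```text
time_s: 10.6
tcp_pos: [0.5658, 0.1473, 0.0637]
tool_rot: [[0.142, 0.99, 0.0], [0.99, -0.142, 0.0], [0.0, 0.0, -1.0]]
force: [0.2, 1.4, -0.6]
gripper_width: 0.0087
grasp_force: 59.8
```

Request:
{"method": "play_rows", "body": {
  "commands": [
    [[0,0,0.4],[0,0,0],5],
    [[0,0,0.8],[0,0,0],5],
    [[0,0,0.8],[0,0,0],5]
  ]
}}

```text
time_s: 10.85
tcp_pos: [0.5659, 0.1473, 0.0634]
tool_rot: [[0.141, 0.99, 0.0], [0.99, -0.141, -0.0], [-0.0, 0.0, -1.0]]
force: [-1.4, 1.0, 4.6]
gripper_width: 0.0083
grasp_force: 60.4
```

The stud dropped the full 4.4 mm and its collar is on the panel with a 4.6 N press. I release it and back off.

Request:
{"method": "play_rows", "body": {
  "commands": [
    [[0,0,-0.5],[0,0,0],5],
    [[0,0,-0.5],[0,0,0],12],
    [[0,0,-0.5],[0,0,0],20],
    [[0,0,-0.5],[0,0,0],35],
    [[0,0,-0.5],[0,0,0],35],
    [[0,0,-0.5],[0,0,0],35],
    [[0,0,-10],[0,0,0],35],
    [[0,0,-30],[0,0,0],35],
    [[0,0,-60],[0,0,0],35],
    [[-30,0,-100],[0,0,0],35],
    [[-50,0,-120],[0,0,0],35],
    [[-50,0,-120],[0,0,0],35],
    [[-50,0,-120],[0,0,0],35],
    [[-50,0,-120],[0,0,0],35],
    [[-50,0,-120],[0,0,0],35]
  ]
}}

```text
time_s: 12.1
tcp_pos: [0.5578, 0.0986, 0.1821]
tool_rot: [[0.14, 0.99, -0.002], [0.99, -0.14, 0.0], [0.0, -0.002, -1.0]]
force: [0.1, -0.7, -0.7]
gripper_width: 0.0349
grasp_force: 0.0
```

Run:
```python
from h import *
w=cam("wrist");c=cam("scene");d=cam("side");st=robot.read_state();print(st["tcp_pos"],st["force"],st["gripper_width"])
T=np.array([.566,.1467,.06])
z=lambda x,p,a:cv2.resize(x["im"][int(p[1])-a:int(p[1])+a,int(p[0])-a:int(p[0])+a],(260,260),interpolation=cv2.INTER_CUBIC)
cv2.imwrite("pics/w5.png",np.hstack([z(c,proj(c,T),35),z(d,proj(d,T),35),z(w,proj(w,T),60)])[:,:,::-1])
print(proj(w,[.566,.1467,.082]))
```

```text
[0.55785428 0.0987565  0.18185045] [0.46425865 0.37724267 0.61600601] 0.035613968855502616
(np.float64(326.79350436785757), np.float64(176.36227041266682))
```

View pics/w5.png

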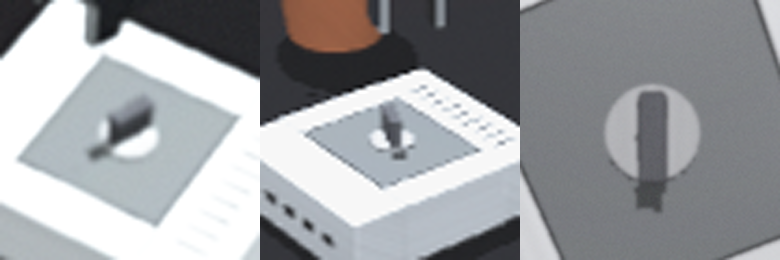

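The stud stands upright with its collar flat on the panel, centred at crop (650,133). Its wing is well turned from the slot, and the fingers are clear.

```bash
python3 -c "
from plant import robot
print(robot.hand_in())"
```

```text
the job is handed in; nothing more can be done
None
```

The stud is in the keyhole, turned about 67 degrees and dropped 4.4 mm into its detent with its collar flat on the panel; I let go of it and handed the job in at about 12 s, with no verdict returned.

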